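# Release the incubator hood and hold it at its balance point

### The arm

A 6-joint arm with a two-finger parallel gripper is mounted at the origin on the work surface. World frame = base frame: x ahead of the robot, y to its left, z up, the work surface at z = 0. Lengths are in m, angles in rad, forces in N, time in s.
With the tool pointing down it reaches from about 0.4 to 0.825 m from the base axis. Payload 7 kg.
Tool frame: the origin (TCP) lies at the very end of the fingers, on their centre line; the grasp point (between the pads) lies 19 mm behind it; z points along the fingers, y is the line along which they close (so a half turn about z gives the same grasp; the last joint's range is limited). The gripper opens to 88 mm and grips with 3 to 60 N. Pads are 19 mm wide; open, the fingers measure 130 mm over their backs; the gripper's body (78 mm by 193 mm) begins 47 mm behind the grasp point.
Start: joints at [-1.04, 0.359, 0.012, 0, -1.224, -0.288], TCP at [0.162, -0.655, 0.19] pointing down, gripper open.
Joint ranges: [-3.07, 3.07], [-1.43, 2.12], [-1.02, 1.25], [-3.03, 1.67], [-3.05, -0], [-3.03, 3.03]. Speed limits (rad/s): [2.39, 2.39, 3.01, 3.14, 3.14, 3.14].

### API

Orientations are given as [roll, pitch, yaw] about the fixed x, y, z axes, in that order (R = Rz(yaw) Ry(pitch) Rx(roll)).
In Python, from station import arm gives the robot as it stands.
- The arm moves only by the tool step_arm, never from a script. Its argument "rows" is a list of rows, each a list of 5 numbers: the shift along the world's x, y, z in m, then the turn about the world's z in rad, then the finger opening in m, from 0 to 0.0876. In form: [[x, y, z, spin, gripper], ...]. A call has 1 to 20 rows; each row is the pose to reach, as a shift and turn from the pose commanded when the call began; what a row does not reach only later rows make up. A row lasts 1/10 s, in which the tool goes at most 50 mm and 8.59 degrees, less where a joint would pass 70% of its speed; a pose out of reach is approached as far as the arm can. A call with a gripper value outside its range is refused whole. The fingers move at their own pace and stop on an object; "newtons" is the grip in N (left out, the last holds). Time passes only in rows, so rows that repeat a pose let the fingers close. It gives the time, the measured TCP pose, the force, the opening and the grip force at its end, in the units of the state.
- arm.get_state(): the state, without advancing time (a new reading comes with each control period).
- arm.grab_frame(name): name is "scene" or "top" or "wrist"; returns a dict with "color" (420x560x3 uint8, blue, green, red), "vfov" (degrees; the focal length in pixels is half the picture's height over the tangent of half this angle, whatever the lens; pixels are square), "cx", "cy" (the principal point, pixels), "rvec" (rotation vector, rad) and "tvec" (3), from world to camera coordinates, as OpenCV has them. Camera axes: x right, y down, z forward; pixel columns grow to the right and rows downward; lengths in m; the calibration is good to about 2 mm. A picture is of the moment at which its call begins. There is no depth.
- arm.job_done(): hands the job in; it is judged then, once.
The state is a dict: "t": time; "q": joint angles; "qd": joint speeds; "joint_efforts": joint torques, N m; "eef_pos": TCP position; "ee_rot": TCP orientation; "force": force on the tool from outside, world axes, zero at the start; "moment": the same for the moment, N m; "width": finger opening in m; "gripper_force": force on a finger pad.
Only numpy, scipy, OpenCV 4.12 (cv2) and the standard library are available. Lean on these libraries where they do the work, as an engineer would, in place of code of your own. Each camera call takes 0.05 s, during which the arm holds its last target. There are 200 camera calls.

### The job

The hood of the dry-block incubator has lost its lid stay, so when it is let go it drops shut or goes over backwards. Release its catch (press the black wing knob down, turn it anticlockwise from the red dot to the green one and let it spring up again), then take the hood by the blue grip sleeve of its front handle and raise it to its balance point, a little short of upright. Never let it drop or go over backwards, leave everything else on the bench where it is, and finish there, still holding the grip with the hood at rest at its balance point, so that I can fit the new stay.

Things in the scene. Friction and masses are not known exactly. Their poses are not given: they have to be found in the camera images.
- incubator: Dry-block incubator, a white bench appliance fixed to the bench, 270 deep, 280 wide, its rim 95 mm high, with a white hood (clear window) on the rim and a grey sloping control panel in front. Origin: centre of its underside; x points from its front to its back, y to the left seen from the front, z up. The panel and its keys are at most 72 mm above the bench under the grip sleeve.
- lid_hinge (a point): Middle of the hood's hinge axis, at the back of the incubator, 95 mm above the bench. Its axes are those of the incubator and do not move with the hood; the hinge axis runs along y. The hood is 175 mm from hinge to front face, 250 wide and 45 high; its top is 140 mm above the bench when shut.
- lid (a joint): Hood angle, rad: 0 shut, grows as it is raised, 2.0 at its back stop. It weighs 0.46 to 0.68 kg; the shut hood takes 2 to 3.5 N at the grip. Balance point (centre of mass over the hinge): 1.283, within 0.005; the grip's centre line is then 39 mm to the front of the hinge axis and 313 mm above the bench. Friction holds it only within about 0.05 of that; below it falls shut, above it goes over.
- grip_sleeve: Blue grip sleeve of the hood's front handle: 16 mm thick, 90 long (its y), turns freely on a steel rod between two end posts; origin at its middle, 220 mm to the front of and 24 mm above the hinge axis when shut. 37 mm clear gap between sleeve and hood. It travels on an arc of 221 mm radius about the hinge; fingers that grip it from above can point down throughout.
- catch_grip (a point): On the axis of the black wing knob, 32 mm above the hood's top (172 mm above the bench when shut and up), 145 mm to the front of and 92 mm right (-y) of the hinge's middle. The wing is 40 mm long (this frame's x), 12 mm thick (y), 9 to 43 mm above the hood's top; a white stripe marks its -x end, which points at the red dot when locked. The frame turns and sinks with the knob.
- catch_turn (a joint): Turn of the knob, rad: 0 at the red dot (locked, towards the incubator's front), grows anticlockwise seen from above to a stop at 1.3 at the green dot (released). A gate blocks turning at both ends unless the knob is pressed 5 mm or more; from 1.2 on it springs up behind the gate and stays. Turning takes under 0.05 N m.
- catch_press (a joint): How far the knob is pressed down into the hood, m: 0 up, 0.007 fully down. A spring holds it up: 4 N to start it, 8 N at the bottom stop; keep pressing while turning.
- old_stay: Detached lid stay, a black gas strut 150 mm long and 15 mm thick, lying on the bench to the right of the incubator. Bystander.
- screwdriver: Screwdriver 170 mm long, lying beside the stay. Bystander.
- dish_a0: Lowest of a stack of three culture dishes (90 mm across, 15 mm high each), red. Bystander.
- dish_a1: Middle dish of that stack. Bystander.
- dish_a2: Top dish of that stack. Bystander.
- dish_b0: Lower of a stack of two culture dishes, pale. Bystander.
- dish_b1: Upper dish of that stack, red. Bystander.
- wash_bottle: White wash bottle with a red cap, 64 mm across, 170 mm high. Bystander.

How it is judged:
By the outcome, as a careful person would: the job done as asked, in the order asked, and still so for the second after the job is handed in, while the arm keeps its last pose, push and grip.
It also fails if it takes over 61 s, if anything falls off the work surface, if the arm or the gripper's body presses on something with over 40 N, if the wrist force passes 120 N, or if a joint passes its speed limit or range.

## Working session

There is one attempt and no reset: what is moved stays moved. The work goes in short steps, Python scripts to look and compute and a tool call to move; the robot and the scene stay as the last step left them, time stands still between calls to the robot, and variables do not carry over. Pictures are saved under pics/ and viewed, at most 10 in all, crops included, and the job is handed in when it is done.

Besides the shell and the picture viewer there is one more tool, called after "Emit:" as name(argument=value, ...) on one line, values as JSON. step_arm: Moves the arm, as the interface text tells. Its arguments: {"type":"object","properties":{"rows":{"type":"array"},"newtons":{"type":"number"}},"required":["rows"]}

```bash
mkdir -p pics
cat > h.py <<'E'
import numpy as np, cv2
from station import arm
def cam(name):
    f=arm.grab_frame(name); im=f["color"]; h=im.shape[0]
    fl=h/2/np.tan(np.radians(f["vfov"])/2)
    K=np.array([[fl,0,f["cx"]],[0,fl,f["cy"]],[0,0,1.]])
    R=cv2.Rodrigues(np.array(f["rvec"],float))[0]; t=np.array(f["tvec"],float).ravel()
    return im,K,R,t
def ray(K,R,t,u,v,z):
    d=R.T@np.linalg.inv(K)@np.array([u,v,1.]); c=-R.T@t
    return c+d*(z-c[2])/d[2]
def proj(K,R,t,P):
    p=(R@np.atleast_2d(P).T).T+t; p=p@K.T; return p[:,:2]/p[:,2:]
E
python3 - <<'E'
from h import *
s=arm.get_state(); print(s["t"],s["eef_pos"],s["ee_rot"],s["width"])
for n in("scene","top"):
    im,K,R,t=cam(n); cv2.imwrite(f"pics/{n}0.png",im); np.savez(f"pics/{n}0.npz",K=K,R=R,t=t); print(n,-R.T@t,K[0])
E
```

```text
0.0 [ 0.16212588 -0.65465319  0.1886147 ] [ 3.13989559e+00 -1.71272990e-04 -2.89885579e+00] 0.08752312250527325
scene [1.06216813 0.61011127 0.74435208] [393.774026     0.         275.08465042]
top [0.31686444 0.09013567 1.15246351] [403.66304686   0.         281.99723006]
```

View pics/top0.png

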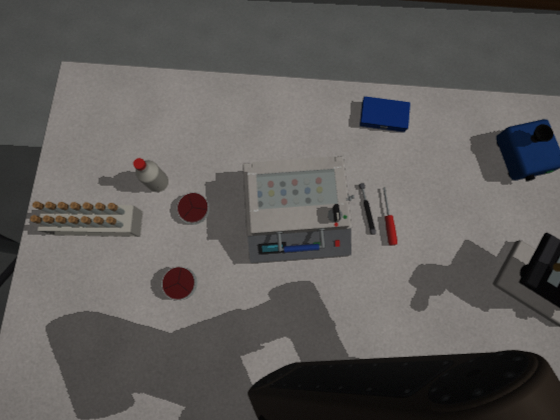

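View pics/scene0.png

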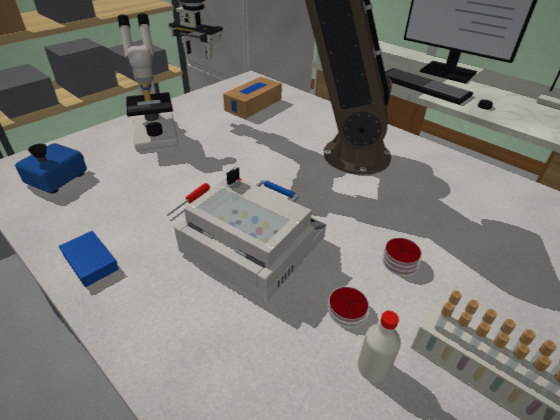

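The top view shows the incubator at about (300,210), blue sleeve near (300,247) and black knob near (337,212). I'll enlarge both views.

Run:
```python
from h import *
a=cv2.imread("pics/top0.png")[145:275,235:365]; b=cv2.imread("pics/scene0.png")[160:300,170:330]
cv2.imwrite("pics/c0.png",np.hstack([cv2.resize(a,(400,400),interpolation=2),cv2.resize(b,(400,400),interpolation=2)]))
for n in("top","scene"):
    im=cv2.imread(f"pics/{n}0.png").astype(int); d=np.load(f"pics/{n}0.npz"); K,R,t=d["K"],d["R"],d["t"]
    x0,x1,y0,y1=(245,345,235,255) if n=="top" else (255,300,175,205)
    m=np.zeros(im.shape[:2],bool); s=im[y0:y1,x0:x1]; m[y0:y1,x0:x1]=(s[...,0]>s[...,2]*1.9)&(s[...,0]>s[...,1]*1.6)&(s[...,0]>60)
    v,u=np.nonzero(m); r=cv2.minAreaRect(np.c_[u,v].astype(np.float32)); print(n,m.sum(),r)
    bx=cv2.boxPoints(r); print([ray(K,R,t,*p,.119).round(4).tolist() for p in bx], ray(K,R,t,*r[0],.119))
    q=[(245,164),(342,160),(248,232),(352,228),(337,212)] if n=="top" else []
    for p in q: print(p,ray(K,R,t,*p,.14).round(4))
```

```text
top 199 ((301.0019226074219, 247.52159118652344), (5.890813827514648, 34.30532455444336), 85.03025817871094)
[[0.4522, 0.0941, 0.119], [0.4666, 0.007, 0.119], [0.4516, 0.0049, 0.119], [0.4372, 0.0917, 0.119]] [0.4518675  0.04947531 0.119     ]
(245, 164) [0.6584 0.2122 0.14  ]
(342, 160) [ 0.6892 -0.0427  0.14  ]
(248, 232) [0.4782 0.1869 0.14  ]
(352, 228) [ 0.5087 -0.0758  0.14  ]
(337, 212) [ 0.5474 -0.0359  0.14  ]
scene 161 ((278.7525634765625, 188.55670166015625), (31.475730895996094, 5.4828691482543945), 23.96249008178711)
[[0.4678, 0.0076, 0.119], [0.4474, -0.0043, 0.119], [0.4346, 0.0888, 0.119], [0.4544, 0.0988, 0.119]] [0.4510099  0.04867126 0.119     ]
```

View pics/c0.png

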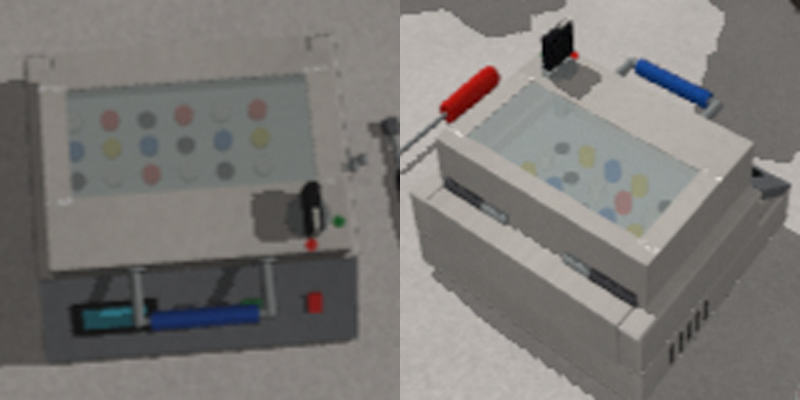

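Sleeve centre from the two views: (0.452,0.0495) and (0.451,0.0487), so they agree, with yaw ≈0.15. That puts the knob near (0.54,-0.03). I'll move above it for a close look.

Emit:
step_arm(rows=[[0,0,0.03,0,0.06],[0.02,0.04,0.06,0,0.06],[0.045,0.08,0.1,0,0.06],[0.07,0.12,0.12,0,0.06],[0.095,0.16,0.12,0,0.06],[0.12,0.2,0.12,0,0.06],[0.145,0.24,0.12,0,0.06],[0.17,0.28,0.12,0,0.06],[0.195,0.32,0.12,0,0.06],[0.22,0.36,0.12,0,0.06],[0.245,0.4,0.12,-0.02,0.06],[0.27,0.44,0.12,-0.04,0.06],[0.295,0.48,0.12,-0.06,0.06],[0.32,0.52,0.12,-0.08,0.06],[0.34,0.56,0.12,-0.09,0.06],[0.36,0.595,0.12,-0.09,0.06],[0.37,0.62,0.12,-0.09,0.06],[0.37,0.62,0.12,-0.09,0.06],[0.37,0.62,0.12,-0.09,0.06]])

```text
t: 2.0
eef_pos: [0.5321, -0.0347, 0.309]
ee_rot: [-3.141, -0.001, -2.987]
force: [0.3, -0.4, -0.5]
width: 0.0597
gripper_force: 0.0
```

Run:
```python
from h import *
s=arm.get_state(); print(s["t"],s["eef_pos"],s["ee_rot"],s["width"],s["q"],s["force"])
im,K,R,t=cam("wrist"); np.savez("pics/w1.npz",K=K,R=R,t=t); cv2.imwrite("pics/w1s.png",im)
cv2.imwrite("pics/w1.png",cv2.resize(im,(800,600))); print(-R.T@t)
```

```text
2.0 [ 0.532131   -0.03465632  0.30898115] [-3.14149801e+00 -1.25040850e-03 -2.98737729e+00] 0.05971572971497687 [ 3.02808257e-01  6.75594463e-02 -9.49063076e-02 -9.27190327e-05
 -1.40958121e+00 -1.71937422e+00] [ 0.28073971 -0.3708542  -0.46101177]
[ 0.45046617 -0.04751796  0.50520499]
```

View pics/w1.png

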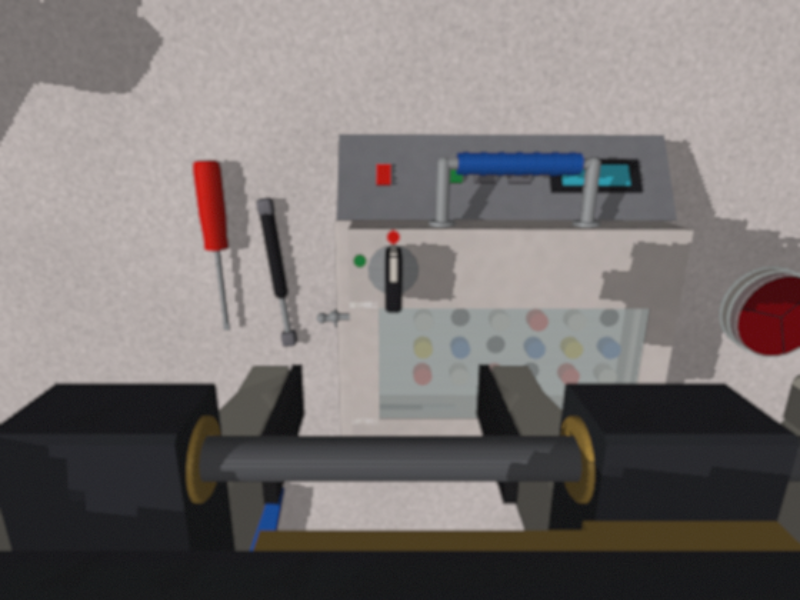

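The wrist view (800x600) shows the sleeve from (457,163) to (583,164), the wing knob at (394,280) with its stripe end towards the red dot (393,237), the green dot at (360,261), and the base disc at about (393,269).

Run:
```python
from h import *
from scipy.optimize import least_squares
d=np.load("pics/w1.npz"); W=[d[k] for k in"KRt"]; d=np.load("pics/top0.npz"); T=[d[k] for k in"KRt"]; d=np.load("pics/scene0.npz"); S=[d[k] for k in"KRt"]
im=cv2.imread("pics/w1s.png").astype(int)[95:130,300:430]
m=(im[...,0]>im[...,2]*1.9)&(im[...,0]>im[...,1]*1.6)&(im[...,0]>60)
m=cv2.morphologyEx(m.astype(np.uint8),cv2.MORPH_OPEN,np.ones((3,3)))
n,l,st,c=cv2.connectedComponentsWithStats(m); k=1+st[1:,4].argmax(); v,u=np.nonzero(l==k)
r=cv2.minAreaRect(np.c_[u+300,v+95].astype(np.float32)); print(r)
for z in(.119,): print(ray(*W,*r[0],z),[ray(*W,*p,z).round(4).tolist() for p in cv2.boxPoints(r)])
ob=[((457*.7,163.5*.7),(-.22,.045*-1,.119),W),((583*.7,163.5*.7),(-.22,.045,.119),W),((393*.7,269*.7),(-.145,-.092,.143),W),((301,247.5),(-.22,0,.119),T),((278.75,188.5),(-.22,0,.119),S),
((352*.7,229*.7),(-.175,-.125,.140),W),((690*.7,231*.7),(-.175,.125,.140),W)]
def f(p):
    c,s=np.cos(p[2]),np.sin(p[2]); o=[]
    for px,b,C in ob: o+=list(proj(*C,[p[0]+c*b[0]-s*b[1],p[1]+s*b[0]+c*b[1],b[2]])[0]-px)
    return np.array(o)
q=least_squares(f,[.669,.08,.15],loss="soft_l1"); p=q.x; print(p,f(p).round(1))
c,s=np.cos(p[2]),np.sin(p[2])
for nm,b in(("knob",(-.145,-.092)),("sleeve",(-.22,0))): print(nm,p[0]+c*b[0]-s*b[1],p[1]+s*b[0]+c*b[1])
print(ray(*W,394*.7,280*.7,.183),ray(*W,393*.7,269*.7,.143))
```

```text
((363.9999694824219, 114.5), (85.99998474121094, 14.999998092651367), -0.0)
[0.45223663 0.05001563 0.119     ] [[0.4667, 0.0068, 0.119], [0.4518, 0.0038, 0.119], [0.4379, 0.0927, 0.119], [0.4527, 0.0968, 0.119]]
[0.67012036 0.08154331 0.14669311] [ 0.8 -0.2 -2.1  0.5  0.4  0.4  0.1 -0.2 -0.2  0.4 -2.6 -0.7  2.2 -0.2]
knob 0.5401250951686386 -0.030662890528956183
sleeve 0.4524831911228331 0.04938644835167309
[ 0.53713971 -0.03112483  0.183     ] [ 0.53972732 -0.03112896  0.143     ]
```

Fit: hinge (0.670,0.0815), yaw 0.147, knob (0.540,-0.031), sleeve (0.4525,0.0495). Descending onto the wing and gripping.

Emit:
step_arm(rows=[[0.008,0.004,-0.02,-0.007,0.05],[0.008,0.004,-0.05,-0.007,0.05],[0.008,0.004,-0.08,-0.007,0.05],[0.008,0.004,-0.11,-0.007,0.05],[0.008,0.004,-0.13,-0.007,0.05],[0.008,0.004,-0.145,-0.007,0.05],[0.008,0.004,-0.151,-0.007,0.05],[0.008,0.004,-0.151,-0.007,0.05],[0.008,0.004,-0.151,-0.007,0.05]], newtons=35)

```text
t: 2.95
eef_pos: [0.5407, -0.0316, 0.1595]
ee_rot: [-3.141, 0.001, -2.996]
force: [0.1, -0.1, 0.1]
width: 0.0498
gripper_force: 0.0
```

Emit:
step_arm(rows=[[0,0,0,0,0.0],[0,0,0,0,0.0],[0,0,0,0,0.0],[0,0,0,0,0.0],[0,0,0,0,0.0],[0,0,0,0,0.0],[0,0,0,0,0.0],[0,0,0,0,0.0]], newtons=35)

```text
t: 3.75
eef_pos: [0.5402, -0.0312, 0.1585]
ee_rot: [-3.142, -0.0, -2.996]
force: [0.1, -0.3, 0.3]
width: 0.0005
gripper_force: 0.0
```

Run:
```python
from h import *
s=arm.get_state(); print(s["t"],s["eef_pos"],s["ee_rot"],s["width"],s["force"],s["moment"])
im,K,R,t=cam("wrist")
cv2.imwrite("pics/w2.png",cv2.resize(im,(800,600)))
```

```text
3.75 [ 0.54023922 -0.03116083  0.15853841] [-3.14157159e+00 -7.40960967e-05 -2.99571914e+00] 0.0005231906656308967 [ 0.05357282 -0.27180388  0.29711563] [-0.04291441 -0.01272491  0.00468629]
```

View pics/w2.png

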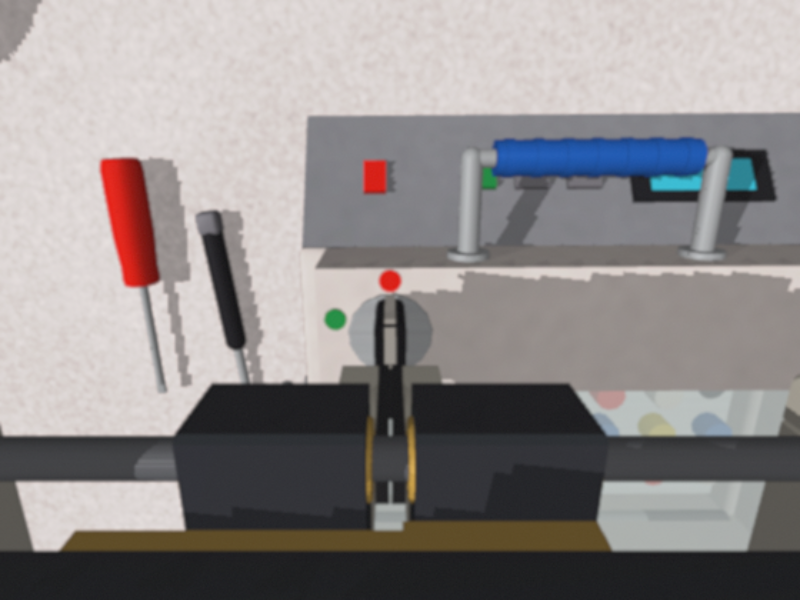

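The wrist view shows the wing at (390,330) with the fingers behind it, but the width reads 0.5 mm with no grip force. So the fingers may have closed on nothing. I'll project the TCP and the knob model into this view.

Run:
```python
from h import *
s=arm.get_state(); print(s["t"],s["width"],s["gripper_force"],s["eef_pos"])
im,K,R,t=cam("wrist"); p=s["eef_pos"]
P=lambda *a: (proj(K,R,t,a)[0]/.7).round(0)
c,sn=np.cos(.147),np.sin(.147)
print("tcp",P(*p),"y+-6",P(p[0]-sn*.006,p[1]+c*.006,p[2]),P(p[0]+sn*.006,p[1]-c*.006,p[2]))
print("tcp+19",P(p[0],p[1],p[2]+.019))
for z in(.14,.149,.183): print(z,"knob",P(.540,-.031,z),"front",P(.540-.02*c,-.031-.02*sn,z),"back",P(.540+.02*c,-.031+.02*sn,z))
hx,hy=.670,.0815
for n,b in(("sleeve",(-.22,0,.119)),("hoodFR",(-.175,-.125,.14)),("hoodF",(-.175,0,.14))):
  print(n,P(hx+c*b[0]-sn*b[1],hy+sn*b[0]+c*b[1],b[2]))
cv2.imwrite("pics/w3.png",cv2.resize(im[180:380,200:350],(600,800)[:2],interpolation=2)[:600] if 0 else cv2.resize(im[170:370,170:380],(630,600),interpolation=cv2.INTER_CUBIC))
```

```text
3.8 0.00037855460205333196 0.0 [ 0.54025689 -0.03116739  0.15852795]
tcp [390. 347.] y+-6 [404. 347.] [376. 347.]
tcp+19 [390. 366.]
0.14 knob [390. 330.] front [390. 288.] back [391. 370.]
0.149 knob [391. 338.] front [391. 294.] back [391. 379.]
0.183 knob [391. 372.] front [391. 321.] back [391. 419.]
sleeve [596. 157.]
hoodFR [315. 266.]
hoodF [602. 266.]
```

View pics/w3.png

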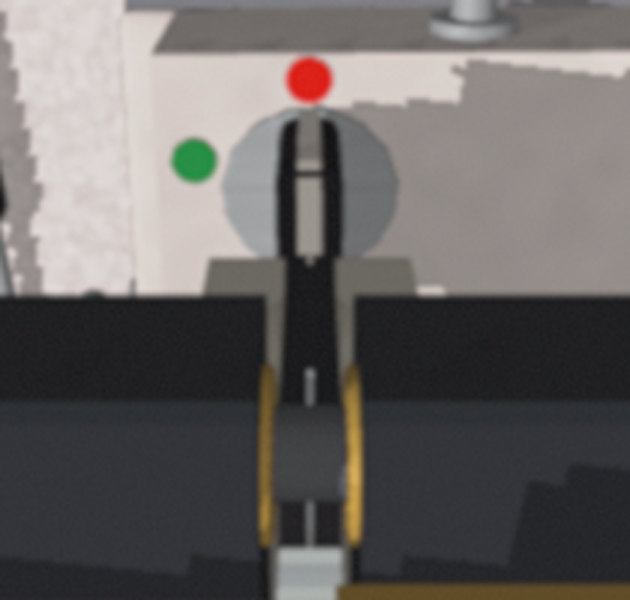

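The readings disagree: either the fingers are above the wing, or the width reading is off. The scene camera from the side will settle it.

Run:
```python
from h import *
im,K,R,t=cam("scene"); p=arm.get_state()["eef_pos"]
x0,y0,k=195,110,6
P=lambda *a: ((proj(K,R,t,a)[0]-[x0,y0])*k).round(0)
print("tcp",P(*p),"+19",P(p[0],p[1],p[2]+.019),"wing top",P(.54,-.031,.183),"hood",P(.54,-.031,.14))
cv2.imwrite("pics/s2.png",cv2.resize(im[y0:y0+95,x0:x0+110],None,fx=k,fy=k,interpolation=cv2.INTER_CUBIC))
d=np.load("pics/w1.npz"); f=d["K"][0,0]/.7; print("f",f,"tip depth if 60mm",f*.0597/176)
print("tcp depth",(d["R"]@np.array([.5321,-.0347,.309])+d["t"])[2])
```

```text
tcp [224. 406.] +19 [221. 369.] wing top [221. 358.] hood [227. 441.]
f 506.2460046656765 tip depth if 60mm 0.17172094590080048
tcp depth 0.21200497401382307
```

View pics/s2.png

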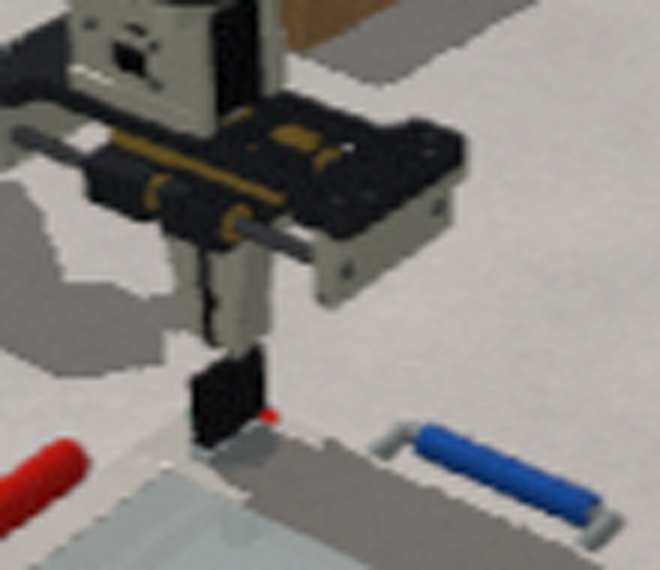

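The scene view shows the closed fingers ending at about (235,345), just above the wing top at (230,355). The real fingertips therefore sit 25–40 mm above the reported TCP. I'll touch the sprung wing top (z=0.183) gently to measure that offset.

Emit:
step_arm(rows=[[0,0,-0.002,0,0],[0,0,-0.003,0,0],[0,0,-0.004,0,0],[0,0,-0.004,0,0]], newtons=20)

```text
t: 4.3
eef_pos: [0.5401, -0.0312, 0.1543]
ee_rot: [3.142, -0.0, -2.996]
force: [0.2, -0.3, 0.6]
width: 0.0004
gripper_force: 0.0
```

Emit:
step_arm(rows=[[0,0,-0.001,0,0],[0,0,-0.002,0,0],[0,0,-0.003,0,0],[0,0,-0.003,0,0]])

```text
t: 4.7
eef_pos: [0.5401, -0.0312, 0.1514]
ee_rot: [3.142, -0.0, -2.996]
force: [-0.1, 0.0, -0.2]
width: 0.0004
gripper_force: 0.0
```

Emit:
step_arm(rows=[[0,0,-0.001,0,0],[0,0,-0.002,0,0],[0,0,-0.003,0,0],[0,0,-0.003,0,0]])

```text
t: 5.1
eef_pos: [0.5402, -0.0312, 0.1484]
ee_rot: [3.142, -0.0, -2.996]
force: [0.2, 0.2, 0.2]
width: 0.0003
gripper_force: 0.0
```

Emit:
step_arm(rows=[[0,0,-0.001,0,0],[0,0,-0.002,0,0],[0,0,-0.003,0,0],[0,0,-0.003,0,0]])

```text
t: 5.5
eef_pos: [0.5404, -0.0312, 0.1458]
ee_rot: [-3.141, 0.0, -2.996]
force: [-1.0, -0.4, 3.3]
width: 0.0005
gripper_force: 1.8
```

Emit:
step_arm(rows=[[0,0,-0.001,0,0],[0,0,-0.002,0,0],[0,0,-0.003,0,0],[0,0,-0.003,0,0]])

```text
t: 5.9
eef_pos: [0.5404, -0.0312, 0.1427]
ee_rot: [-3.141, 0.0, -2.996]
force: [-1.8, 0.2, 5.7]
width: 0.0002
gripper_force: 2.7
```

Contact came at reported z≈0.146 with the wing top at 0.183, so the fingertips are about 37 mm above the reported TCP. Correcting: back up, open, and go down to reported z≈0.120 (tips at 0.157).

Emit:
step_arm(rows=[[0,0,0.012,0,0.0],[0,0,0.014,0,0.05],[0,0,0.014,0,0.05],[0,0,0.014,0,0.05],[0,0,0.014,0,0.05],[0,0,0.01,0,0.05],[0,0,0.0,0,0.05],[0,0,-0.012,0,0.05],[0,0,-0.02,0,0.05],[0,0,-0.022,0,0.05],[0,0,-0.022,0,0.05]], newtons=35)

```text
t: 7.0
eef_pos: [0.54, -0.0313, 0.1199]
ee_rot: [-3.141, -0.001, -2.996]
force: [-0.8, -0.2, 0.2]
width: 0.0498
gripper_force: 0.0
```

Emit:
step_arm(rows=[[0,0,0,0,0.0],[0,0,0,0,0.0],[0,0,0,0,0.0],[0,0,0,0,0.0],[0,0,0,0,0.0],[0,0,0,0,0.0],[0,0,0,0,0.0]], newtons=35)

```text
t: 7.7
eef_pos: [0.5403, -0.0312, 0.1207]
ee_rot: [-3.142, 0.0, -2.996]
force: [-0.4, 0.5, 1.8]
width: 0.0119
gripper_force: 35.0
```

Gripped: 11.9 mm, 35 N. Now press.

Emit:
step_arm(rows=[[0,0,-0.002,0,0.0],[0,0,-0.004,0,0.0],[0,0,-0.006,0,0.0],[0,0,-0.0075,0,0.0],[0,0,-0.0085,0,0.0],[0,0,-0.0085,0,0.0]], newtons=35)

```text
t: 8.3
eef_pos: [0.5405, -0.0312, 0.1135]
ee_rot: [-3.141, 0.001, -2.995]
force: [-5.1, 1.5, 14.7]
width: 0.0116
gripper_force: 35.0
```

Emit:
step_arm(rows=[[0,0,0,0.1,0.0],[0,0,0,0.2,0.0],[0,0,0,0.3,0.0],[0,0,0,0.4,0.0],[0,0,0,0.5,0.0],[0,0,0,0.6,0.0],[0,0,0,0.7,0.0],[0,0,0,0.8,0.0],[0,0,0,0.9,0.0],[0,0,0,1.0,0.0],[0,0,0,1.1,0.0],[0,0,0,1.2,0.0],[0,0,0,1.27,0.0],[0,0,0,1.29,0.0],[0,0,0,1.29,0.0]], newtons=35)

```text
t: 9.8
eef_pos: [0.5409, -0.0317, 0.1135]
ee_rot: [-3.14, -0.001, -1.705]
force: [-4.0, -1.8, 12.4]
width: 0.0119
gripper_force: 35.0
```

Emit:
step_arm(rows=[[0,0,0.002,0,0.0],[0,0,0.004,0,0.0],[0,0,0.006,0,0.0],[0,0,0.0075,0,0.0],[0,0,0.0075,0,0.0],[0,0,0.0075,0,0.05],[0,0,0.0075,0,0.05],[0,0,0.0075,0,0.05],[0,0,0.0075,0,0.05],[0,0,0.03,0,0.05],[0,0,0.06,0,0.05],[0,0,0.1,0,0.05],[-0.02,0.02,0.11,0.1,0.05],[-0.06,0.05,0.11,0.2,0.04],[-0.088,0.081,0.11,0.275,0.034],[-0.088,0.081,0.11,0.275,0.034],[-0.088,0.081,0.11,0.275,0.034]])

```text
t: 11.5
eef_pos: [0.452, 0.0507, 0.2226]
ee_rot: [-3.14, 0.001, -1.429]
force: [1.1, -0.0, -0.0]
width: 0.0346
gripper_force: 0.0
```

Run:
```python
from h import *
s=arm.get_state(); print(s["t"],s["eef_pos"],s["ee_rot"],s["width"],s["force"],s["q"])
im,K,R,t=cam("wrist"); im2,*S=cam("top")
P=lambda *a: (proj(K,R,t,a)[0]*.95).round(0)
print("sleeve",P(.4525,.0494,.119),"tip",P(*(np.array(s["eef_pos"])+[0,0,.037])))
b=im2[190:270,280:370]
cv2.imwrite("pics/w4.png",np.hstack([cv2.resize(im,(532,399)),cv2.resize(b,(267,399)) if 0 else cv2.resize(im2[200:260,305:345],(266,399),interpolation=2)]))
```

```text
11.5 [0.45204223 0.05066952 0.22255031] [-3.14035372e+00  5.47045021e-04 -1.42865732e+00] 0.03456949340775819 [ 1.08233539 -0.00339109 -0.04000797] [ 5.46880101e-01 -3.71214359e-02 -3.94995920e-01 -1.59991095e-05
 -1.21156759e+00 -4.04735817e-01]
sleeve [259. 185.] tip [259. 258.]
```

View pics/w4.png

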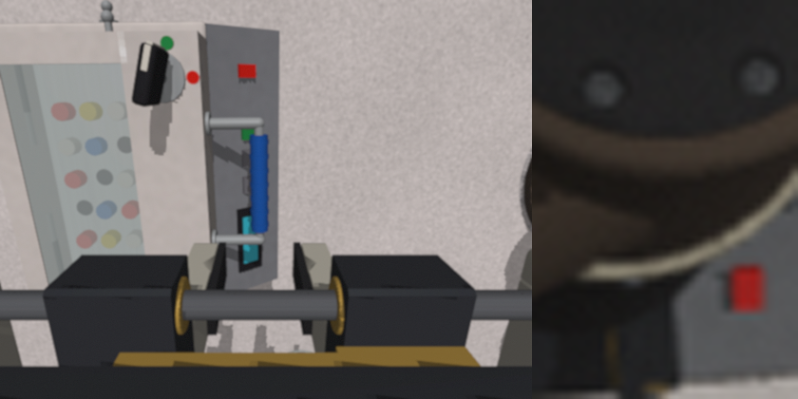

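The knob's stripe now points at the green dot, and the sleeve centre is at (259,184) against a predicted (259,185), centred between the fingers. Descending to grip the sleeve.

Emit:
step_arm(rows=[[0,-0.001,-0.03,0,0.034],[0,-0.001,-0.06,0,0.034],[0,-0.001,-0.09,0,0.034],[0,-0.001,-0.11,0,0.034],[0,-0.001,-0.125,0,0.034],[0,-0.001,-0.14,0,0.034],[0,-0.001,-0.15,0,0.034],[0,-0.001,-0.155,0,0.034],[0,-0.001,-0.155,0,0.034]])

```text
t: 12.5
eef_pos: [0.4522, 0.0483, 0.0664]
ee_rot: [3.14, -0.001, -1.432]
force: [-0.6, -0.1, 0.4]
width: 0.034
gripper_force: 0.0
```

Emit:
step_arm(rows=[[0,0,0,0,0.0],[0,0,0,0,0.0],[0,0,0,0,0.0],[0,0,0,0,0.0],[0,0,0,0,0.0],[0,0,0,0,0.0],[0,0,0,0,0.0]], newtons=30)

```text
t: 13.2
eef_pos: [0.4527, 0.049, 0.0675]
ee_rot: [-3.141, 0.0, -1.43]
force: [-0.7, 0.5, 5.7]
width: 0.0151
gripper_force: 30.0
```

```bash
cat > arc.py <<'E'
import numpy as np,sys
th=.147; r=np.hypot(.22,.024); a0=np.arctan2(.024,.22)
def sh(phi,ref=0):
    f=lambda p:np.array([-r*np.cos(a0+p)*np.cos(th),-r*np.cos(a0+p)*np.sin(th),r*np.sin(a0+p)])
    return f(phi)-f(ref)
if __name__=="__main__":
    for a in np.array(sys.argv[1:],float): print(a,sh(a).round(4).tolist())
E
python3 arc.py .05 .1 .15 .2 .3 .4 .5 .6 .7 .8 .9 1.0 1.1 1.2 1.25 1.283; python3 -c "
from h import *
s=arm.get_state();print(s['t'],s['eef_pos'],s['ee_rot'],s['force'],s['width'])"
```

```text
0.05 [0.0015, 0.0002, 0.011]
0.1 [0.0035, 0.0005, 0.0218]
0.15 [0.006, 0.0009, 0.0326]
0.2 [0.0091, 0.0013, 0.0432]
0.3 [0.0167, 0.0025, 0.0639]
0.4 [0.0264, 0.0039, 0.0838]
0.5 [0.038, 0.0056, 0.1025]
0.6 [0.0514, 0.0076, 0.12]
0.7 [0.0665, 0.0098, 0.1361]
0.8 [0.083, 0.0123, 0.1505]
0.9 [0.1009, 0.0149, 0.1633]
1.0 [0.12, 0.0178, 0.1741]
1.1 [0.1401, 0.0207, 0.183]
1.2 [0.1609, 0.0238, 0.1897]
1.25 [0.1715, 0.0254, 0.1923]
1.283 [0.1786, 0.0264, 0.1938]
13.2 [0.45273131 0.04904607 0.06754872] [-3.14056613e+00  1.82848874e-04 -1.43044013e+00] [-0.67845569  0.48314508  5.69208353] 0.015080411632770081
```

The 15.1 mm width and 5.7 N upward force need a check before lifting.

Run:
```python
from h import *
s=arm.get_state(); p=np.array(s["eef_pos"])
im,K,R,t=cam("scene"); x0,y0,k=220,120,6
P=lambda *a: ((proj(K,R,t,a)[0]-[x0,y0])*k).round(0)
print("sleeve",P(.4525,.0494,.119),"tip",P(*(p+[0,0,.037])),"tip hi",P(*(p+[0,0,.054])))
w=arm.grab_frame("wrist")["color"]
cv2.imwrite("pics/s3.png",np.hstack([cv2.resize(im[y0:y0+80,x0:x0+80],(400,400),interpolation=2),cv2.resize(w[120:330,170:380],(400,400),interpolation=2)]))
print(s["force"],s["moment"]); print(arm.get_state()["force"])
```

```text
sleeve [351. 413.] tip [350. 439.] tip hi [351. 409.]
[-0.67845569  0.48314508  5.69208353] [0.14702264 0.29665709 0.03447035]
[-0.95212438  0.54667452  5.74663313]
```

View pics/s3.png

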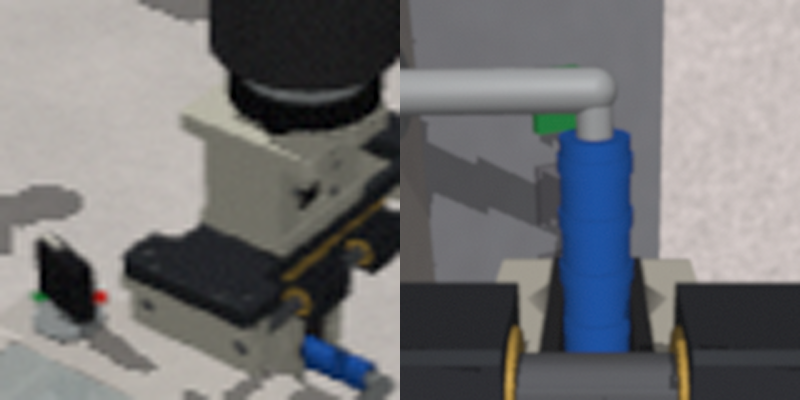

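The sleeve lies between the pads and nothing else is touching. Doing a small test lift to φ=0.05.

Emit:
step_arm(rows=[[0.0002,0,0.002,0,0],[0.0006,0.0001,0.005,0,0],[0.001,0.0001,0.008,0,0],[0.0013,0.0002,0.01,0,0],[0.0015,0.0002,0.011,0,0],[0.0015,0.0002,0.011,0,0],[0.0015,0.0002,0.011,0,0]], newtons=35)

```text
t: 14.0
eef_pos: [0.454, 0.0492, 0.0781]
ee_rot: [-3.141, 0.0, -1.431]
force: [4.6, 1.9, -3.4]
width: 0.0151
gripper_force: 35.0
```

Run:
```python
from h import *
s=arm.get_state(); print(s["eef_pos"],s["force"],s["moment"],s["width"])
w=arm.grab_frame("wrist")["color"]; w0=cv2.imread("pics/s3.png")[:,400:]
a=cv2.resize(w[120:330,170:380],(400,400),interpolation=2)
cv2.imwrite("pics/w5.png",np.hstack([a,w0]))
```

```text
[0.45402809 0.04922437 0.07812245] [ 4.5924536   1.90866647 -3.3852347 ] [ 0.63107599 -1.44048493  0.05386826] 0.015090883307325838
```

View pics/w5.png

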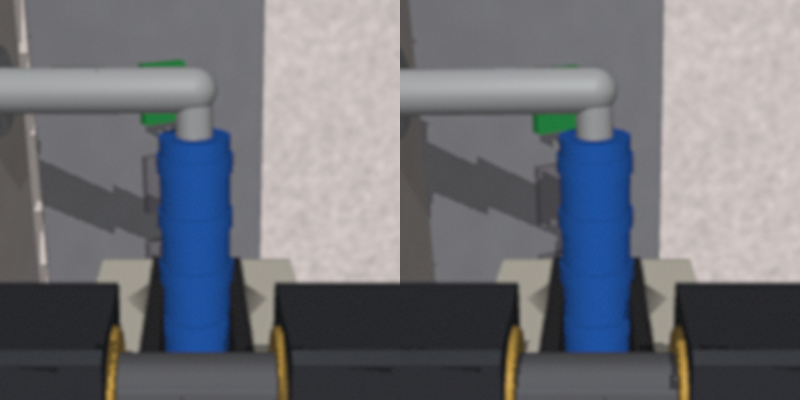

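Sleeve and hood rose together without slip (about 3.4 N load). Generating the arc rows.

Run:
```python
from arc import *
for a,b in((.05,.4),(.4,.8),(.8,1.15)):
    print(a,b,[[*map(float,sh(p,a).round(4)),0,0] for p in np.linspace(a,b,14)[1:]])
```

```text
0.05 0.4 [[0.001, 0.0001, 0.0059, 0, 0], [0.0022, 0.0003, 0.0117, 0, 0], [0.0035, 0.0005, 0.0175, 0, 0], [0.005, 0.0007, 0.0233, 0, 0], [0.0066, 0.001, 0.029, 0, 0], [0.0084, 0.0012, 0.0347, 0, 0], [0.0103, 0.0015, 0.0403, 0, 0], [0.0124, 0.0018, 0.0459, 0, 0], [0.0146, 0.0022, 0.0514, 0, 0], [0.017, 0.0025, 0.0569, 0, 0], [0.0195, 0.0029, 0.0623, 0, 0], [0.0222, 0.0033, 0.0676, 0, 0], [0.025, 0.0037, 0.0728, 0, 0]]
0.4 0.8 [[0.0034, 0.0005, 0.0059, 0, 0], [0.0069, 0.001, 0.0117, 0, 0], [0.0106, 0.0016, 0.0174, 0, 0], [0.0145, 0.0022, 0.0229, 0, 0], [0.0186, 0.0028, 0.0283, 0, 0], [0.0228, 0.0034, 0.0336, 0, 0], [0.0272, 0.004, 0.0388, 0, 0], [0.0317, 0.0047, 0.0439, 0, 0], [0.0364, 0.0054, 0.0487, 0, 0], [0.0413, 0.0061, 0.0535, 0, 0], [0.0462, 0.0068, 0.0581, 0, 0], [0.0514, 0.0076, 0.0625, 0, 0], [0.0566, 0.0084, 0.0668, 0, 0]]
0.8 1.15 [[0.0047, 0.0007, 0.0036, 0, 0], [0.0095, 0.0014, 0.0071, 0, 0], [0.0144, 0.0021, 0.0104, 0, 0], [0.0193, 0.0029, 0.0136, 0, 0], [0.0244, 0.0036, 0.0167, 0, 0], [0.0295, 0.0044, 0.0196, 0, 0], [0.0347, 0.0051, 0.0224, 0, 0], [0.04, 0.0059, 0.025, 0, 0], [0.0454, 0.0067, 0.0275, 0, 0], [0.0508, 0.0075, 0.0299, 0, 0], [0.0562, 0.0083, 0.0321, 0, 0], [0.0618, 0.0091, 0.0342, 0, 0], [0.0674, 0.01, 0.0361, 0, 0]]
```

Emit:
step_arm(rows=[[0.001,0.0001,0.006,0,0],[0.0022,0.0003,0.0117,0,0],[0.0035,0.0005,0.0175,0,0],[0.005,0.0007,0.0233,0,0],[0.0066,0.001,0.029,0,0],[0.0084,0.0012,0.0347,0,0],[0.0103,0.0015,0.0403,0,0],[0.0124,0.0018,0.0459,0,0],[0.0146,0.0022,0.0514,0,0],[0.017,0.0025,0.0569,0,0],[0.0195,0.0029,0.0623,0,0],[0.0222,0.0033,0.0676,0,0],[0.025,0.0037,0.0728,0,0],[0.025,0.0037,0.0728,0,0],[0.025,0.0037,0.0728,0,0]], newtons=35)

```text
t: 15.55
eef_pos: [0.4784, 0.0529, 0.1505]
ee_rot: [3.141, 0.0, -1.431]
force: [3.2, 3.5, -5.3]
width: 0.0147
gripper_force: 35.0
```

```bash
cat > slip.py <<'E'
from h import *
def st(a):
    a=a.astype(int); m=(a[...,0]>a[...,2]*2)&(a[...,0]>a[...,1]*1.5)&(a[...,0]>60)
    o=[int(np.nonzero(m[:,200])[0].min())]
    for r in(180,240,300,335):
        u=np.nonzero(m[r,120:260])[0]; o+=[(int(u.min()+120),int(u.max()+120))]
    return o
p=cv2.imread("pics/w5.png"); print("now0",st(p[:,400:])); print("lift.05",st(p[:,:400]))
s=arm.get_state(); w=arm.grab_frame("wrist")["color"]; a=cv2.resize(w[120:330,170:380],(400,400),interpolation=2)
print("now",st(a),s["eef_pos"],s["width"],s["force"],s["moment"])
E
python3 slip.py
```

```text
now0 [142, (161, 228), (163, 228), (164, 229), (164, 229)]
lift.05 [141, (161, 228), (162, 228), (163, 230), (164, 228)]
now [142, (161, 228), (163, 228), (164, 229), (164, 228)] [0.47843309 0.05289947 0.15046027] 0.014693661418110094 [ 3.15906682  3.47939522 -5.29046729] [ 1.46853744 -1.09280957  0.06594065]
```

No slip. Continuing.

Emit:
step_arm(rows=[[0.0034,0.0005,0.0059,0,0],[0.0069,0.001,0.0117,0,0],[0.0106,0.0016,0.0174,0,0],[0.0145,0.0022,0.0229,0,0],[0.0186,0.0028,0.0283,0,0],[0.0228,0.0034,0.0336,0,0],[0.0272,0.004,0.0388,0,0],[0.0317,0.0047,0.0439,0,0],[0.0364,0.0054,0.0487,0,0],[0.0413,0.0061,0.0535,0,0],[0.0462,0.0068,0.0581,0,0],[0.0514,0.0076,0.0625,0,0],[0.0566,0.0084,0.0668,0,0],[0.0566,0.0084,0.0668,0,0]])

```text
t: 17.0
eef_pos: [0.5351, 0.0616, 0.2178]
ee_rot: [3.14, 0.001, -1.431]
force: [-1.4, 4.9, -0.1]
width: 0.0152
gripper_force: 35.0
```

```bash
python3 slip.py|tail -1
```

```text
now [142, (163, 227), (161, 227), (163, 229), (164, 228)] [0.53505437 0.06155473 0.21782953] 0.015198825842723017 [-1.44763529  4.92969023 -0.11295713] [2.09679968 0.7642417  0.01610545]
```

Emit:
step_arm(rows=[[0.0047,0.0007,0.0036,0,0],[0.0095,0.0014,0.0071,0,0],[0.0144,0.0021,0.0104,0,0],[0.0193,0.0029,0.0136,0,0],[0.0244,0.0036,0.0167,0,0],[0.0295,0.0044,0.0196,0,0],[0.0347,0.0051,0.0224,0,0],[0.04,0.0059,0.025,0,0],[0.0454,0.0067,0.0275,0,0],[0.0508,0.0075,0.0299,0,0],[0.0562,0.0083,0.0321,0,0],[0.0618,0.0091,0.0342,0,0],[0.0674,0.01,0.0361,0,0],[0.0674,0.01,0.0361,0,0]])

```text
t: 18.45
eef_pos: [0.6026, 0.0719, 0.2542]
ee_rot: [3.141, 0.001, -1.43]
force: [-1.8, 7.2, 2.3]
width: 0.0146
gripper_force: 35.0
```

```bash
python3 slip.py|tail -1; python3 -c "
from arc import *
for a in(1.19,1.22,1.25,1.27,1.283):print(a,sh(a,1.15).round(4).tolist())"
```

```text
now [142, (162, 227), (164, 227), (163, 230), (164, 228)] [0.60262724 0.07192449 0.25419569] 0.014586738350728311 [-1.75708972  7.232129    2.31858879] [2.5264564  0.89400118 0.04535864]
1.19 [0.0084, 0.0012, 0.0025]
1.22 [0.0147, 0.0022, 0.0042]
1.25 [0.0211, 0.0031, 0.0057]
1.27 [0.0254, 0.0038, 0.0066]
1.283 [0.0282, 0.0042, 0.0072]
```

Emit:
step_arm(rows=[[0.0042,0.0008,0.0013,0,0],[0.0084,0.0016,0.0025,0,0],[0.0126,0.0024,0.0036,0,0],[0.0168,0.0032,0.0047,0,0],[0.0211,0.004,0.0057,0,0],[0.0242,0.0046,0.0063,0,0],[0.0265,0.005,0.0068,0,0],[0.0282,0.0052,0.0072,0,0],[0.0282,0.0052,0.0072,0,0],[0.0282,0.0052,0.0072,0,0],[0.0282,0.0052,0.0072,0,0],[0.0282,0.0052,0.0072,0,0]])

```text
t: 19.7
eef_pos: [0.6312, 0.0763, 0.2614]
ee_rot: [-3.141, 0.0, -1.431]
force: [-1.2, 4.5, 4.2]
width: 0.0151
gripper_force: 35.0
```

```bash
python3 slip.py|tail -1
python3 - <<'E'
from h import *
# sleeve centre vs hinge from scene camera at z=.313
im,K,R,t=cam("scene"); im=im.astype(int)
c,s=np.cos(.147),np.sin(.147)
b=proj(K,R,t,[.670-.039*c,.0815-.039*s,.313])[0]; print("pred sleeve px",b)
m=(im[...,0]>im[...,2]*1.9)&(im[...,0]>im[...,1]*1.6)&(im[...,0]>60)
x,y=b.astype(int); w=m[y-25:y+25,x-35:x+35]; v,u=np.nonzero(w); print(w.sum(),u.mean()+x-35,v.mean()+y-25,u.min()+x-35,u.max()+x-35)
print("1cm along x:",proj(K,R,t,[.680-.039*c,.0815-.039*s,.313])[0]-b)
for e in(-.045,.045): print(proj(K,R,t,[.670-.039*c-s*e,.0815-.039*s+c*e,.313])[0])
E
```

```text
now [142, (163, 245), (163, 227), (164, 229), (164, 229)] [0.63121151 0.07631412 0.26143597] 0.015063274720148092 [-1.2430348   4.48450901  4.22731855] [1.58789153 0.59482527 0.09900907]
pred sleeve px [229.27150732 155.6927935 ]
141 237.4822695035461 158.5531914893617 215 249
1cm along x: [-3.76700323  1.88172619]
[212.74663856 148.69838279]
[246.63462095 163.04200454]
```

```bash
python3 -c "
from station import arm
print(arm.get_state()['qd']); print(arm.job_done())"
```

```text
[-7.95049495e-04 -3.62654014e-04  9.62043526e-04  1.08273924e-03
  8.43984664e-04 -1.69793824e-05]
the job is handed in; nothing more can be done
None
```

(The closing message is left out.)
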